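# Load a label holder and press it home behind the shelf lip

## Task

In front of the bench shelf, slide the wider label plate out of the slotted wooden block and down into the pocket of the aluminium label holder that stands on the bench, right to the bottom. Then set the loaded holder upright on the shelf's upturned near lip, directly in front of the round tin, and push it down, feeling for the lip, until the lip is fully home in the holder's lower slot. Finish still gripping the holder and pressing it down firmly (about 10 N), so that it can be fixed there, and leave the narrow plate, the block and the stock on the shelf where they are.

Things in the scene. Friction and masses are not known exactly. Their poses are not given: they have to be found in the camera images.
- plate_mid (a point): centre of the wider label plate: white laminate with a bolt picture, 5 mm thick (its x), 50 mm wide (its y), 70 mm tall (its z, up), 30 g. It stands loose in a saw cut of the wooden block, its lowest 24 mm in the cut. It is wider than the block, so both its upright edges are free all the way down
- narrow_plate_mid (a point): centre of the other label plate, to be left alone: the same but only 32 mm wide, with a nut picture, in the block's other cut
- block: slotted hardwood block fixed to the bench, 98 mm (its x) by 44 mm (its y) by 46 mm tall, origin at the centre of its underside; two saw cuts run along its y at x = -25 and +25 mm, each 7 mm wide and 24 mm deep
- holder_mid (a point): centre of the aluminium label holder, loose, standing on the bench on its two legs: 22 mm thick (its x), 62 mm wide (its y), 50 mm tall (its z), about 110 g. In its top is a closed pocket 8 mm (x) by 54 mm (y), 22 mm deep, the mouth bevelled by 3 mm. A plate that is home in it stands 48 mm out, its centre 38 mm above this point
- lip_mid (a point): top of the shelf's near lip, half-way along. The shelf is a fixed low steel tray, 200 mm deep, 460 mm wide, its floor 100 mm above the bench. The lip is its near edge turned up: rigid, 4 mm thick, top rounded, 28 mm above the tray's floor, along this frame's y; x points over the tray, z up. The first 70 mm behind the lip are empty
- tin_mid (a point): centre of the round steel tin with a lid, 73 mm in diameter, 58 mm tall, about 350 g, standing loose on the tray in one of three places, its centre 115 mm behind the lip; its x and y axes are parallel to those of the lip
- bin_mid (a point): centre of an open square plastic bin of nuts, 72 by 72 by 50 mm tall, in another of the three places on the tray; leave alone
- carton_mid (a point): centre of a cardboard carton, 70 mm (its x) by 84 mm by 55 mm tall, in the third place on the tray; leave alone
- holder_slot (a point): middle of the roof of the holder's lower slot, 3 mm below its centre, axes as the holder's. The slot is open at the bottom and both ends, runs along y between the two legs, is 7 mm wide and 22 mm deep, and flares to 14 mm at the very bottom. The holder is home when this point rests on the lip's top
Not all that is in view belongs to the job. What is shaped like the part that bears plate_mid but pink or red is not meant.

How it is judged:
By the outcome, as a careful person would: the job done as asked, in the order asked, and still so for the second after the job is handed in, while the arm keeps its last pose, push and grip.
It also fails if it takes over 64 s, if anything falls off the work surface, if the arm or the gripper's body presses on something with over 40 N, if the wrist force passes 120 N, or if a joint passes its speed limit or range.

## Robot

A 7-joint arm with a two-finger parallel gripper is mounted at the origin on the work surface. World frame = base frame: x ahead of the robot, y to its left, z up, the work surface at z = 0. Lengths are in mm, angles in rad, forces in N, time in s.
With the tool pointing down it reaches from about 400 to 875 mm from the base axis. Payload 4.4 kg.
Tool frame: the origin (TCP) lies at the very end of the fingers, on their centre line; the grasp point (between the pads) lies 19 mm behind it; z points along the fingers, y is the line along which they close (so a half turn about z gives the same grasp; the last joint's range is limited). The gripper opens to 85 mm and grips with 20 to 120 N. Pads are 22 mm wide; open, the fingers measure 114 mm over their backs; the gripper's body (76 mm by 85 mm) begins 54 mm behind the grasp point. The pads swing forward as they close: fully open they stand 13 mm farther back than shut.
Start: joints at [-1.277, 0.628, 0.038, 1.517, -0.027, 0.996, -0.02], TCP at [228.834, 608.402, 231.313] pointing down, gripper open.
Joint ranges: [-3.06, 3.06], [-0.37, 2.12], [-1.25, 1.32], [0.18, 2.47], [-1.1, 4.24], [0.23, 1.98], [-2.94, 2.94]. Speed limits (rad/s): [2.57, 2.57, 3.14, 3.14, 3.14, 3.14, 3.14].

## Interface

Orientations are given as [roll, pitch, yaw] about the fixed x, y, z axes, in that order (R = Rz(yaw) Ry(pitch) Rx(roll)).
In Python, from cell import ctrl gives the robot as it stands.
- The arm moves only by the tool step_arm, never from a script. Its argument "series" is a list that holds one entry, the list of rows, each a list of 7 numbers: the turn, a rotation vector about the tool's x, y, z as a fraction of full scale, then the shift along the tool's x, y, z as a fraction of full scale, then the closure, from 0 (fully open) to 1 (shut). In form: [[[ax, ay, az, tx, ty, tz, gripper], ...]]. A call has 1 to 12 rows; each row shifts and turns the commanded pose from where the row before left it, along the tool's axes as they then stand; what a row does not reach is not made up. Full scale, the value 1, is 150 mm for a shift and 45 degrees for a turn. A row lasts 1/10 s, in which the tool goes at most 50 mm and 8.59 degrees, less where a joint would pass 70% of its speed; a pose out of reach is approached as far as the arm can. A call with a number of a shift or a turn outside -1 to 1 is refused whole. A call with a gripper value outside its range is refused whole. The fingers move at their own pace and stop on an object; the grip force is fixed at half the most. Time passes only in rows, so rows that do not move let the fingers close. It gives the time, the measured TCP pose, the force, the opening and the grip force at its end, in the units of the state.
- ctrl.read_state(): the state, without advancing time (a new reading comes with each control period).
- ctrl.get_image(name): name is "side" or "top"; returns a dict with "img" (400x640x3 uint8, red, green, blue), "fx", "fy", "cx", "cy" (pixels), "R" (3x3) and "t" (3): a world point X has camera coordinates R X + t. Camera axes: x right, y down, z forward; pixel columns grow to the right and rows downward; lengths in mm; the calibration is good to about 2 mm. A picture is of the moment at which its call begins. There is no depth.
- ctrl.finish_job(): hands the job in; it is judged then, once.
Trained networks look in a picture, given as the dict that the camera call returned (one of the last four; its "shot" number tells which), for a name from the list of things; names that differ only in an ending like _2 or _b are one class to them, and where a whole thing is asked for, a point or a joint stands for the part that bears it (a point fixed in the world has none). Each returns a list of dicts, best first, with "score" (0 to 1); they miss things now and then, are a little off and sometimes report something else, mostly with a low value. They report only what shows in the picture. A call takes as long as a camera call. They do not tell look-alikes from the thing itself.
- ctrl.recognise(picture, thing): "centre" ([column, row] in pixels, amid what is visible of it).
The state is a dict: "clock": time; "qpos": joint angles; "qd": joint speeds; "tau": joint torques, N m; "eef_pos": TCP position; "tool_rot": TCP orientation; "force": force on the tool from outside, world axes, zero at the start; "torque": the same for the moment, N m; "width": finger opening in mm; "gripper_force": force on a finger pad.
Only numpy, scipy, OpenCV 4.12 (cv2) and the standard library are available. Lean on these libraries where they do the work, as an engineer would, in place of code of your own. Each camera call takes 0.05 s, during which the arm holds its last target. There are 200 camera calls.

## Working session

There is one attempt and no reset: what is moved stays moved. The work goes in short steps, Python scripts to look and compute and a tool call to move; the robot and the scene stay as the last step left them, time stands still between calls to the robot, and variables do not carry over. Pictures are saved under pics/ and viewed, at most 10 in all, crops included, and the job is handed in when it is done.

Besides the shell and the picture viewer there is one more tool, called after "Emit:" as name(argument=value, ...), one argument or row to a line, values as JSON. step_arm: Moves the arm, as the interface text tells. Shift numbers are shares of 150 mm and turn numbers shares of 45 degrees, none past 1 either way. Its arguments: {"type":"object","properties":{"series":{"type":"array","items":{"type":"array","items":{"type":"array","items":{"type":"number","minimum":-1,"maximum":1}}}}},"required":["series"]}

```bash
mkdir -p pics; ls; cat > h.py <<'E'
import numpy as np, cv2
from cell import ctrl
def cam(n,save=None):
    p=ctrl.get_image(n)
    if save: cv2.imwrite('pics/'+save,p['img'][:,:,::-1])
    return p
def proj(p,X):
    c=np.array(p['R'])@np.array(X,float)+np.array(p['t']); return [p['fx']*c[0]/c[2]+p['cx'],p['fy']*c[1]/c[2]+p['cy']]
def ray(p,uv):
    R=np.array(p['R']);d=R.T@np.array([(uv[0]-p['cx'])/p['fx'],(uv[1]-p['cy'])/p['fy'],1]);return -R.T@np.array(p['t']),d/np.linalg.norm(d)
def atz(p,uv,z):
    o,d=ray(p,uv);return o+d*(z-o[2])/d[2]
def tri(obs):
    A=np.zeros((3,3));b=np.zeros(3)
    for p,uv in obs:
        o,d=ray(p,uv);M=np.eye(3)-np.outer(d,d);A+=M;b+=M@o
    return np.linalg.solve(A,b)
E
python3 - <<'E'
from h import *
s=cam('side','s1.png');t=cam('top','t1.png')
for n in ['plate_mid','narrow_plate_mid','block','holder_mid','lip_mid','tin_mid','bin_mid','carton_mid','holder_slot']:
    for nm,p in(('side',s),('top',t)):
        print(n,nm,[(np.round(r['centre']).tolist(),round(r['score'],2)) for r in ctrl.recognise(p,n)])
for p in (s,t): print(p['fx'],p['cx'],p['cy'],np.round(p['R'],3).tolist(),np.round(-np.array(p['R']).T@p['t']))
print(ctrl.read_state())
E
```

```text
pics
plate_mid side [([338.0, 323.0], 0.73), ([298.0, 269.0], 0.69), ([336.0, 279.0], 0.66)]
plate_mid top [([435.0, 292.0], 0.62), ([406.0, 268.0], 0.42)]
narrow_plate_mid side [([350.0, 267.0], 0.69)]
narrow_plate_mid top [([405.0, 247.0], 0.37)]
block side [([342.0, 292.0], 0.79), ([319.0, 151.0], 0.62), ([229.0, 213.0], 0.4)]
block top [([401.0, 261.0], 0.85)]
holder_mid side [([227.0, 213.0], 0.74)]
holder_mid top [([247.0, 266.0], 0.55)]
lip_mid side [([369.0, 194.0], 0.78)]
lip_mid top [([316.0, 163.0], 0.68)]
tin_mid side [([317.0, 150.0], 0.88)]
tin_mid top [([261.0, 150.0], 0.82)]
bin_mid side [([407.0, 185.0], 0.94)]
bin_mid top [([376.0, 135.0], 0.69)]
carton_mid side [([361.0, 167.0], 0.61)]
carton_mid top [([320.0, 138.0], 0.75)]
holder_slot side [([228.0, 214.0], 0.89)]
holder_slot top [([247.0, 266.0], 0.57)]
512.672652234772 319.32896522282203 198.63993585739706 [[0.749, -0.662, -0.022], [-0.369, -0.389, -0.844], [0.551, 0.64, -0.535]] [-110. -861.  776.]
495.8386320133767 319.1757514518585 199.1067099466428 [[0.021, -1.0, -0.004], [-0.976, -0.02, -0.217], [0.217, 0.008, -0.976]] [ 328.  -56. 1295.]
{'clock': 1.0, 'qpos': array([-1.27682791,  0.62840361,  0.03848768,  1.517383  , -0.02697735,
        0.99630397, -0.01995464]), 'qd': array([6.07734410e-04, 8.68278148e-05, 7.37277500e-04, 4.81179925e-04,
       5.51100170e-04, 1.29710245e-04, 1.46696648e-03]), 'tau': array([ 1.10921876e-04, -5.63271868e+01,  1.22567810e+00, -1.93794107e+01,
        1.09553657e-02,  1.44262005e-03,  3.87573425e-05]), 'eef_pos': array([228.81856549, 608.41583324, 231.31631148]), 'tool_rot': array([ 3.14157314e+00, -2.50293279e-05,  2.78186725e+00]), 'force': array([ 0.10077737, -0.15129364, -0.1866544 ]), 'torque': array([-0.01528499,  0.01106366, -0.03984194]), 'gripper_force': 0.0, 'width': 85.22488053261138}
```

View pics/s1.png

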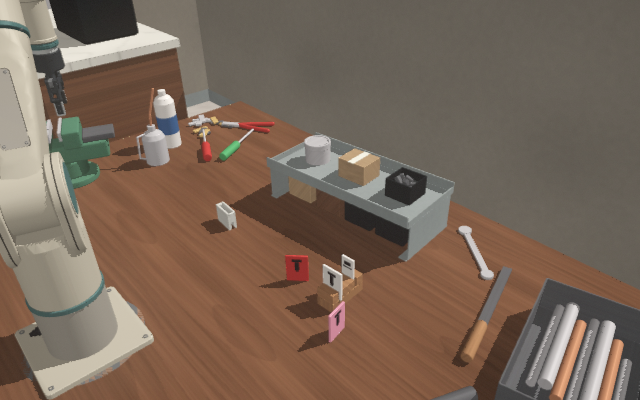

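View pics/t1.png

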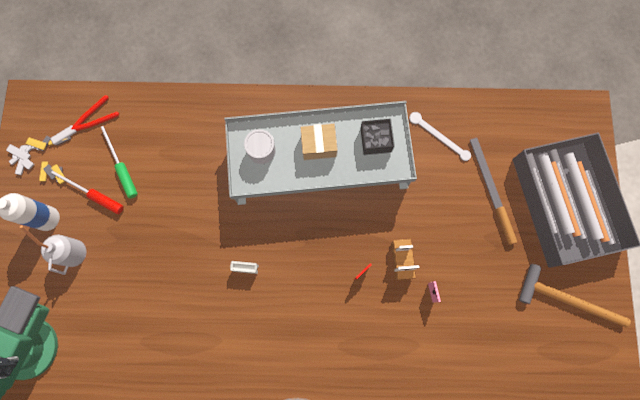

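The side view shows the tin at (317,150), the holder at (227,215), and the block with the wide plate at (332,280) and the narrow one at (348,267). The red (297,268) and pink (336,322) plates are decoys. In the top view the wide plate is at (407,267), the holder at (244,267) and the lip runs from about (231,196) to (414,181). I'll magnify these for the edges.

```bash
python3 - <<'E'
from h import *
s=cv2.imread('pics/s1.png');t=cv2.imread('pics/t1.png')
def c(i,u,v,w=64,h=48): 
    a=cv2.resize(i[v:v+h,u:u+w],(400,300),interpolation=cv2.INTER_CUBIC)
    for k in range(0,w,8): cv2.putText(a,str(u+k),(int((k+.5)*400/w),8),0,.3,(0,255,255),1);cv2.line(a,(int((k+.5)*400/w),10),(int((k+.5)*400/w),14),(0,255,255),1)
    for k in range(0,h,8): cv2.putText(a,str(v+k),(0,int((k+.5)*300/h)+3),0,.3,(0,255,255),1)
    return a
m=np.vstack([np.hstack([c(s,308,252,80,60),c(s,196,190)]),np.hstack([c(t,372,234),c(t,212,244)])])
cv2.imwrite('pics/m1.png',m)
E
```

```text
(no output)
```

View pics/m1.png

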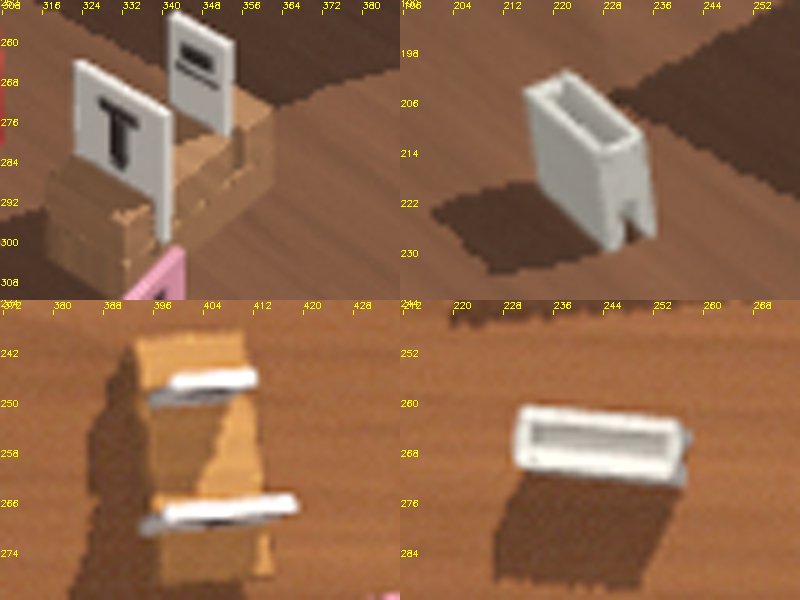

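```bash
cat > fit.py <<'E'
from h import *
from scipy.optimize import least_squares
def fit(obs,x0,robust=True):
    # obs: list (pic, local xyz with world z, uv)
    def f(q):
        c,s=np.cos(q[2]),np.sin(q[2]);r=[]
        for p,L,uv in obs:
            X=[q[0]+c*L[0]-s*L[1],q[1]+s*L[0]+c*L[1],L[2]]; r+=list(np.array(proj(p,X))-uv)
        return np.array(r)
    o=least_squares(f,x0,loss='soft_l1',x_scale=[1,1,.02]);return o.x,f(o.x).reshape(-1,2)
E
python3 - <<'E'
from fit import *
import pickle
s=cam('side');t=cam('top');pickle.dump({k:{q:v for q,v in p.items() if q!='img'} for k,p in (('s',s),('t',t))},open('cal.pkl','wb'))
h=np.array([.5,.5])
SB=lambda x,y:np.array([308+x/5,252+y/5])-h
P=[(s,(-2.5,25,92),SB(75,62)),(s,(-2.5,-25,92),SB(165,113)),(s,(-2.5,-25,22),SB(160,240)),(s,(2.5,-25,92),SB(173,110)),
 (t,(-2.5,25,92),np.array([398.4,269.5])-h),(t,(-2.5,-25,92),np.array([419.7,267.8])-h),(t,(2.5,25,92),np.array([398.6,266.8])-h),(t,(2.5,-25,92),np.array([419.4,265.2])-h)]
g=atz(t,(407,267),92);q,r=fit(P,[g[0],g[1],0.05]);print('plate',q.round(3),r.round(1).tolist())
H=[(t,(11,31,50),(231.5,261.1)),(t,(11,-31,50),(257.3,263.2)),(t,(-11,31,50),(230.6,270.7)),(t,(-11,-31,50),(256.8,272.8)),
 (s,(-11,31,50),(216,205.2)),(s,(11,31,50),(222.9,201.2)),(s,(11,-31,50),(234.4,210.8)),(s,(-11,-31,50),(228,214.8)),(s,(-11,-31,0),(229.9,230))]
H=[(p,L,np.array(u)-h) for p,L,u in H]
g=atz(t,(244,266),50);q,r=fit(H,[g[0],g[1],0]);print('holder',q.round(3),r.round(1).tolist())
for n,z in (('tin_mid',129),('bin_mid',125),('carton_mid',127.5)):
  for p in (s,t):
    for d in ctrl.recognise(p,n)[:1]: print(n,atz(p,d['centre'],z).round(1))
S=cv2.imread('pics/s1.png');T=cv2.imread('pics/t1.png')
def c(i,u,v,w=64,h=48):
    a=cv2.resize(i[v:v+h,u:u+w],(400,300),interpolation=cv2.INTER_CUBIC)
    for k in range(0,w,8): cv2.putText(a,str(u+k),(int((k+.5)*400/w),8),0,.3,(0,0,255),1)
    for k in range(0,h,8): cv2.putText(a,str(v+k),(0,int((k+.5)*300/h)+3),0,.3,(0,0,255),1)
    return a
cv2.imwrite('pics/m2.png',np.vstack([np.hstack([c(S,256,136),c(S,392,176)]),np.hstack([c(T,216,160),c(T,368,152)])]))
E
```

```text
plate [ 4.33414e+02 -2.62732e+02  1.03000e-01] [[-0.5, 1.1], [-0.2, 1.5], [0.9, 1.7], [-0.1, 0.8], [-0.1, -0.8], [-0.7, -0.8], [-0.5, -0.2], [-0.7, -0.3]]
holder [ 4.29034e+02  1.41919e+02 -4.80000e-02] [[0.1, 0.2], [-1.0, -0.2], [0.1, -0.5], [-1.4, -0.9], [-0.3, 0.1], [0.1, 1.2], [0.8, 1.5], [-0.4, 0.6], [0.0, 1.4]]
tin_mid [712.8  99.  129. ]
tin_mid [715.4 103.7 129. ]
bin_mid [ 749.4 -178.5  125. ]
bin_mid [ 751.8 -185.9  125. ]
carton_mid [734.2 -46.1 127.5]
carton_mid [731.1 -42.6 127.5]
```

View pics/m2.png

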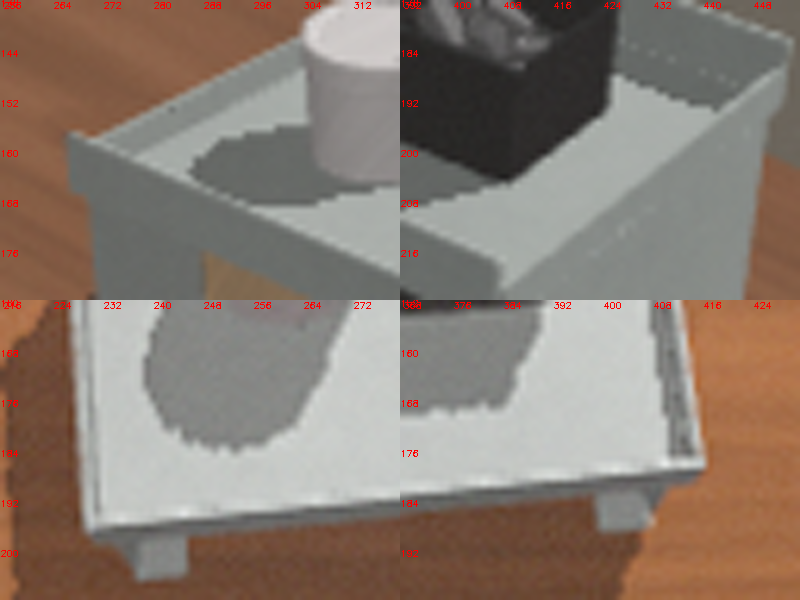

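The lip's near top edge shows in the top view from (229,196) to (416,178), and in the side view from (266,156) to (407.5,218).

```bash
python3 - <<'E'
from fit import *
import pickle
C=pickle.load(open('cal.pkl','rb'));s,t=C['s'],C['t'];h=np.array([.5,.5])
L=[(t,(-2,230,128),np.array([229.6,196.8])-h),(t,(-2,-230,128),np.array([416.5,178.4])-h),(s,(-2,230,128),np.array([266.9,156.8])-h),(s,(-2,-230,128),np.array([408,218.4])-h)]
g=atz(t,(322,187),128)
q,r=fit(L,[g[0],g[1],.08]);print(q.round(3),r.round(1).tolist())
c,sn=np.cos(q[2]),np.sin(q[2])
for n,T in (('tin',(714,101.5)),('bin',(750,-182)),('carton',(733,-44))):
  d=np.array(T)-q[:2];print(n,(c*d[0]+sn*d[1]).round(1),(-sn*d[0]+c*d[1]).round(1))
# per-camera: side only / top only
for nm,o in (('t',L[:2]),('s',L[2:])): print(nm,[atz(o[i][0],o[i][2],128).round(1) for i in (0,1)])
E
```

```text
[ 6.2017e+02 -5.2709e+01  1.1700e-01] [[-1.3, -0.8], [0.7, -0.2], [-1.1, 0.6], [0.3, 0.6]]
tin 111.2 142.2
bin 113.9 -143.6
carton 113.1 -4.5
t [array([589.5, 172.3, 128. ]), array([ 644.6, -279.7,  128. ])]
s [array([595.5, 176. , 128. ]), array([ 646.4, -279.4,  128. ])]
```

Emit:
step_arm(
  series=[
    [[0, 0, 0.16, 0, 0, 0, 0.65], [0, 0, 0.16, 0, 0, 0, 0.65], [0, 0, 0.16, 0, 0, 0, 0.65], [0, 0, 0.16, 0, 0, 0, 0.65], [0, 0, 0.16, 0, 0, 0, 0.65], [0, 0, 0.16, 0, 0, 0, 0.65], [0, 0, 0.16, 0, 0, 0, 0.65], [0, 0, 0.16, 0, 0, 0, 0.65], [0, 0, 0.131, 0, 0, 0, 0.65], [0, 0, 0, -0.22, 0.091, 0, 0.65], [0, 0, 0, -0.22, 0.091, 0, 0.65], [0, 0, 0, -0.22, 0.091, 0, 0.65]],
  ],
)

```text
clock: 2.6
eef_pos: [280.0, 513.2, 231.2]
tool_rot: [3.141, 0.0, 1.675]
force: [0.3, 0.1, -0.2]
width: 30.1
gripper_force: 0.0
```

Emit:
step_arm(
  series=[
    [[0, 0, 0, -0.22, 0.091, 0, 0.65], [0, 0, 0, -0.22, 0.091, 0, 0.65], [0, 0, 0, -0.22, 0.091, 0, 0.65], [0, 0, 0, -0.22, 0.091, 0, 0.65], [0, 0, 0, -0.22, 0.091, 0, 0.65], [0, 0, 0, -0.22, 0.091, 0, 0.65], [0, 0, 0, -0.22, 0.091, 0, 0.65], [0, 0, 0, -0.22, 0.091, 0, 0.65], [0, 0, 0, -0.22, 0.091, 0, 0.65], [0, 0, 0, -0.22, 0.091, 0, 0.65]],
  ],
)

```text
clock: 3.6
eef_pos: [450.0, 198.7, 231.6]
tool_rot: [3.141, -0.0, 1.674]
force: [0.3, 0.3, -0.1]
width: 30.1
gripper_force: 0.0
```

Emit:
step_arm(
  series=[
    [[0, 0, 0, -0.218, -0.031, 0, 0.65], [0, 0, 0, -0.218, -0.031, 0, 0.65], [0, 0, 0, -0.218, -0.031, 0, 0.65], [0, 0, 0, -0.218, -0.031, 0, 0.65], [0, 0, 0, -0.218, -0.031, 0, 0.65], [0, 0, 0, -0.218, -0.031, 0, 0.65], [0, 0, 0, -0.218, -0.031, 0, 0.65], [0, 0, 0, -0.218, -0.031, 0, 0.65], [0, 0, 0, -0.218, -0.031, 0, 0.65], [0, 0, 0, -0.218, -0.031, 0, 0.65], [0, 0, 0, -0.218, -0.031, 0, 0.65], [0, 0, 0, -0.218, -0.031, 0, 0.65]],
  ],
)

```text
clock: 4.8
eef_pos: [434.1, -197.5, 231.5]
tool_rot: [3.141, 0.0, 1.674]
force: [0.2, 0.7, 0.0]
width: 29.9
gripper_force: 0.0
```

Emit:
step_arm(
  series=[
    [[0, 0, 0, -0.216, -0.025, 0, 0.65], [0, 0, 0, -0.216, -0.025, 0, 0.65], [0, 0, 0, 0, 0, 0.19, 0.65], [0, 0, 0, 0, 0, 0.19, 0.65], [0, 0, 0, 0, 0, 0.19, 0.65], [0, 0, 0, 0, 0, 0.19, 0.65], [0, 0, 0, 0, 0, 0, 0.65]],
  ],
)

```text
clock: 5.5
eef_pos: [431.3, -260.1, 114.6]
tool_rot: [-3.136, -0.004, 1.673]
force: [-0.8, 0.2, -0.1]
width: 29.6
gripper_force: 0.0
```

```bash
cat > two.py <<'E'
from h import *
import sys
def two(name,us,ut,w=80,h=60):
    s=cam('side')['img'];t=cam('top')['img'];o=[]
    for i,(u,v) in ((s,us),(t,ut)):
        a=cv2.resize(i[v:v+h,u:u+w],(400,300),interpolation=cv2.INTER_CUBIC)
        for k in range(0,w,10): cv2.putText(a,str(u+k),(int((k+.5)*400/w),8),0,.3,(255,0,0),1)
        for k in range(0,h,10): cv2.putText(a,str(v+k),(0,int((k+.5)*300/h)+3),0,.3,(255,0,0),1)
        o.append(a)
    cv2.imwrite('pics/'+name,np.hstack(o)[:,:,::-1])
two(sys.argv[1],*[tuple(map(int,a.split(','))) for a in sys.argv[2:4]])
E
python3 two.py a1.png 300,240 366,230
```

```text
(no output)
```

View pics/a1.png

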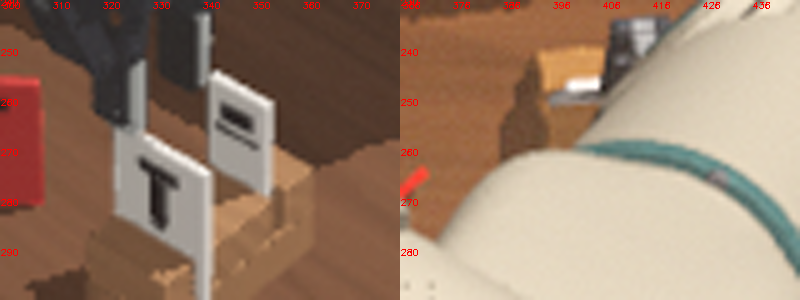

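```bash
python3 - <<'E'
from h import *
import pickle
s=pickle.load(open('cal.pkl','rb'))['s'];st=ctrl.read_state();print(st['eef_pos'],st['tool_rot'],st['clock'])
p=st['eef_pos'];y=np.array([np.cos(.103),np.sin(.103),0]);x=np.array([-np.sin(.103),np.cos(.103),0])
for a in (-15,15,-29,29):
  for b in (-11,11): print(a,b,np.round(proj(s,p+a*y+b*x),1),end=' ')
print()
for L in ((-2.5,25),(-2.5,-25)): print(L,np.round(proj(s,np.array([433.4,-262.7,92])+L[0]*y+L[1]*x),1))
E
```

```text
[ 433.31616543 -261.60233193  117.57852478] [-3.14118392e+00 -1.62443736e-04  1.67336124e+00] 5.6
-15 -11 [330.5 265.6] -15 11 [322.3 260.9] 15 -11 [340.3 258.3] 15 11 [332.1 253.9] -29 -11 [325.8 269. ] -29 11 [317.6 264.3] 29 -11 [344.8 255.1] 29 11 [336.6 250.7] 
(-2.5, 25) [322. 265.]
(-2.5, -25) [340.3 275.6]
```

Emit:
step_arm(
  series=[
    [[0, 0, 0, -0.006, 0.006, 0.143, 0.65], [0, 0, 0, 0, 0, 0.143, 0.65], [0, 0, 0, 0, 0, 0.143, 0.7], [0, 0, 0, 0, 0, 0, 0.85], [0, 0, 0, 0, 0, 0, 0.85], [0, 0, 0, 0, 0, 0, 0.85]],
  ],
)

```text
clock: 6.2
eef_pos: [435.4, -262.9, 54.6]
tool_rot: [3.139, 0.002, 1.674]
force: [0.9, 0.5, 0.1]
width: 12.5
gripper_force: 0.0
```

Emit:
step_arm(
  series=[
    [[0, 0, 0, 0, 0, 0, 0.9], [0, 0, 0, 0, 0, 0, 0.9], [0, 0, 0, 0, 0, 0, 0.9]],
  ],
)

```text
clock: 6.5
eef_pos: [434.6, -262.3, 53.4]
tool_rot: [3.141, 0.0, 1.674]
force: [-0.3, -0.4, -0.0]
width: 8.5
gripper_force: 0.0
```

Emit:
step_arm(
  series=[
    [[0, 0, 0, 0, 0, 0, 0.93], [0, 0, 0, 0, 0, 0, 0.93], [0, 0, 0, 0, 0, 0, 1], [0, 0, 0, 0, 0, 0, 1], [0, 0, 0, 0, 0, 0, 1]],
  ],
)

```text
clock: 7.0
eef_pos: [434.3, -262.2, 53.0]
tool_rot: [3.142, -0.0, 1.674]
force: [-0.8, 0.5, 2.9]
width: 4.5
gripper_force: 58.5
```

```bash
python3 two.py a2.png 300,240 366,230
```

```text
(no output)
```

View pics/a2.png

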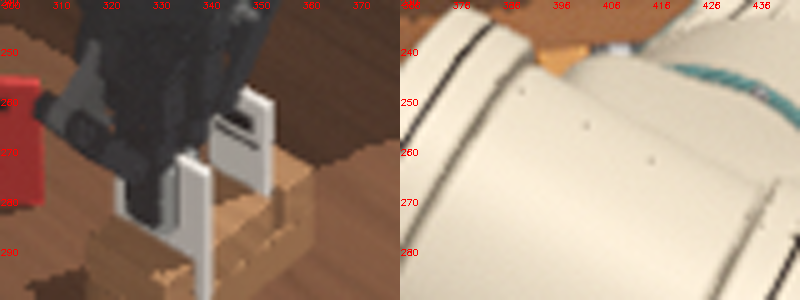

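Emit:
step_arm(
  series=[
    [[0, 0, 0, 0, 0, -0.04, 1], [0, 0, 0, 0, 0, -0.06, 1], [0, 0, 0, 0, 0, -0.06, 1], [0, 0, 0, 0, 0, -0.06, 1], [0, 0, 0, 0, 0, -0.06, 1], [0, 0, 0, 0, 0, -0.1, 1], [0, 0, 0, 0, 0, -0.13, 1], [0, 0, 0, 0, 0, -0.13, 1], [0, 0, 0, 0, 0, 0, 1], [0, 0, 0, 0, 0, 0, 1]],
  ],
)

```text
clock: 8.1
eef_pos: [434.5, -262.1, 149.5]
tool_rot: [3.141, 0.0, 1.674]
force: [-0.4, 0.1, -0.6]
width: 4.3
gripper_force: 58.5
```

```bash
python3 two.py a3.png 300,215 366,230; python3 -c "
from h import *
st=ctrl.read_state();print(st['eef_pos'],st['tool_rot'],st['force'])"
```

```text
[ 433.86405118 -261.78983835  148.48762323] [-3.14067963e+00 -7.68584273e-04  1.67373913e+00] [-0.50923759 -0.10924708 -0.3489185 ]
```

View pics/a3.png

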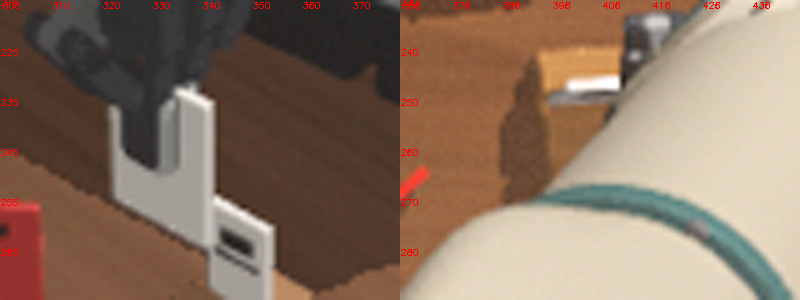

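```bash
python3 - <<'E'
from h import *
import pickle
from scipy.optimize import least_squares
s=pickle.load(open('cal.pkl','rb'))['s'];p=np.array([434.2,-262,149]);a=.103
y=np.array([np.cos(a),np.sin(a),0]);x=np.array([-np.sin(a),np.cos(a),0]);z=np.array([0,0,1])
def P(d,e,ro,b,c): # ro: roll about y (closing axis)
    l=b*25*x+c*35*z; l=(b*25*np.cos(ro)-c*35*np.sin(ro))*x+(b*25*np.sin(ro)+c*35*np.cos(ro))*z
    return proj(s,p+(d*x)+(4+e)*z-2.5*y+l)
O=[(1,-1,(322.5,254.1)),(-1,-1,(340.9,264.5)),(-1,1,(340.5,234.5)),(1,1,(321.7,224.5))][:3]
f=lambda q:np.concatenate([np.array(P(q[0],q[1],q[2],b,c))-u+.5 for b,c,u in O])
o=least_squares(f,[0,0,0],x_scale=[1,1,.02]);print(o.x,o.fun.round(1))
E
```

```text
[ 0.37093786  4.21859077 -0.03039318] [ 0.   0.   0.2 -0.6 -0.2  0.5]
```

```bash
python3 - <<'E'
from fit import *
t=cam('top');g=cv2.cvtColor(t['img'][245:285,215:275],cv2.COLOR_RGB2HSV)
m=((g[...,1]<60)&(g[...,2]>150)).astype(np.uint8)
k,l,st,_=cv2.connectedComponentsWithStats(m);i=1+st[1:,4].argmax();pts=np.argwhere(l==i)[:,::-1].astype(np.float32)
# refine: top edge & bottom edge lines per column
us=np.unique(pts[:,0]);top=[];bot=[]
for u in us[3:-3]:
    v=pts[pts[:,0]==u,1];top.append((u,v.min()));bot.append((u,v.max()))
for n,e in(('top',top),('bot',bot)):
    e=np.array(e)+[215,245];c=np.polyfit(e[:,0],e[:,1],1);print(n,c)
    a=atz(t,(232,np.polyval(c,232)),50);b=atz(t,(256,np.polyval(c,256)),50);d=a-b;print(a.round(1),b.round(1),'yaw',-np.arctan2(d[0],d[1]).round(4))
print(us[0]+215,us[-1]+215)
for k in range(pts[:,1].min().astype(int),pts[:,1].max().astype(int)+1):
    r=pts[pts[:,1]==k,0];print(k+245,r.min()+215,r.max()+215,end='; ')
E
```

```text
top [9.48616601e-02 2.38810277e+02]
[441.6 170.2  50. ] [437.2 109.8  50. ] yaw -0.073
bot [9.98023715e-02 2.46735178e+02]
[419.  168.9  50. ] [414.4 108.7  50. ] yaw -0.0774
230.0 258.0
261 231.0 238.0; 262 231.0 250.0; 263 231.0 255.0; 264 231.0 256.0; 265 230.0 258.0; 266 230.0 256.0; 267 230.0 256.0; 268 230.0 256.0; 269 230.0 256.0; 270 231.0 256.0; 271 238.0 257.0; 272 249.0 257.0;
```

Emit:
step_arm(
  series=[
    [[0, 0, 0.1075, 0, 0, 0, 1], [0, 0, 0.1075, 0, 0, 0, 1], [0, 0, 0, 0.192, -0.015, 0, 1], [0, 0, 0, 0.192, -0.015, 0, 1], [0, 0, 0, 0.192, -0.015, 0, 1], [0, 0, 0, 0.192, -0.015, 0, 1], [0, 0, 0, 0.192, -0.015, 0, 1], [0, 0, 0, 0.192, -0.015, 0, 1], [0, 0, 0, 0.192, -0.015, 0, 1], [0, 0, 0, 0.192, -0.015, 0, 1], [0, 0, 0, 0.192, -0.015, 0, 1], [0, 0, 0, 0.192, -0.015, 0, 1]],
  ],
)

```text
clock: 9.45
eef_pos: [430.2, 27.7, 148.3]
tool_rot: [-3.14, 0.0, 1.505]
force: [-0.1, 0.0, -0.2]
width: 4.3
gripper_force: 58.4
```

Emit:
step_arm(
  series=[
    [[0, 0, 0, 0.192, -0.015, 0, 1], [0, 0, 0, 0.192, -0.015, 0, 1], [0, 0, 0, 0.192, -0.015, 0, 1], [0, 0, 0, 0.192, -0.015, 0, 1], [0, 0, 0, 0, 0, 0.1, 1], [0, 0, 0, 0, 0, 0.1, 1], [0, 0, 0, 0, 0, 0.1, 1], [0, 0, 0, 0, 0, 0, 1], [0, 0, 0, 0, 0, 0, 1], [0, 0, 0, 0, 0, 0, 1]],
  ],
)

```text
clock: 10.45
eef_pos: [429.8, 142.0, 104.3]
tool_rot: [3.141, -0.0, 1.504]
force: [0.7, -0.2, -0.5]
width: 4.1
gripper_force: 58.5
```

```bash
python3 two.py a4.png 190,175 205,235; python3 -c "
from h import *
st=ctrl.read_state();print(st['eef_pos'],st['tool_rot'],st['force'],st['clock'])"
```

```text
[429.92677467 142.22524877 104.50214616] [ 3.14056772e+00 -4.68211088e-04  1.50453920e+00] [-1.11063002  0.31160104 -0.54701608] 10.55
```

View pics/a4.png

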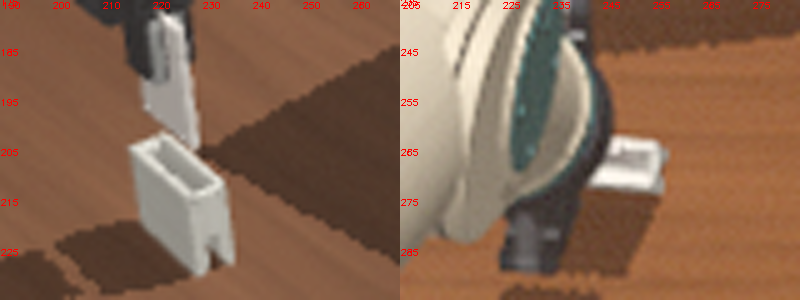

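```bash
python3 - <<'E'
from h import *
import pickle
s=pickle.load(open('cal.pkl','rb'))['s'];a=-.066
y=np.array([np.cos(a),np.sin(a),0]);x=np.array([-np.sin(a),np.cos(a),0]);c=np.array([429.9,142.2,0])
f=lambda X,Y,Z:np.round(proj(s,c+X*y+Y*x+[0,0,Z]),1)
O=lambda u,v:np.array([190+u/5-.5,175+v/5-.5])
print('plate',[f(-2.5,25,73.5)-O(143,107),f(-2.5,-25,73.5)-O(198,150)])
print('holder',[(f(*l)-O(*u)).round(1).tolist() for l,u in (((-11,31,50),(128,150)),((11,31,50),(165,131)),((11,-31,50),(230,182)),((-11,-31,50),(192,208)))])
print(f(10,0,50)-f(0,0,50),f(0,10,50)-f(0,0,50),f(0,0,60)-f(0,0,50))
E
```

```text
plate [array([0.3, 0.9]), array([-1.3,  0.4])]
holder [[0.4, 0.1], [0.5, 1.0], [-0.8, 0.8], [-0.8, -1.3]]
[ 3.4 -1.3] [-1.8 -1.6] [-0.4 -3.2]
```

Emit:
step_arm(
  series=[
    [[0, 0, 0, 0, 0, 0.04, 1], [0, 0, 0, 0, 0, 0.04, 1], [0, 0, 0, 0, 0, 0.04, 1], [0, 0, 0, 0, 0, 0.03, 1], [0, 0, 0, 0, 0, 0.02, 1], [0, 0, 0, 0, 0, 0.02, 1], [0, 0, 0, 0, 0, 0, 1]],
  ],
)

```text
clock: 11.25
eef_pos: [429.3, 142.1, 75.1]
tool_rot: [-3.141, 0.0, 1.505]
force: [-0.3, -0.9, 0.4]
width: 4.1
gripper_force: 58.5
```

Emit:
step_arm(
  series=[
    [[0, 0, 0, 0, 0, 0.02, 1], [0, 0, 0, 0, 0, 0.02, 1], [0, 0, 0, 0, 0, 0.02, 1], [0, 0, 0, 0, 0, 0.013, 1], [0, 0, 0, 0, 0, 0.01, 1], [0, 0, 0, 0, 0, 0, 1]],
  ],
)

```text
clock: 11.85
eef_pos: [429.4, 142.2, 62.8]
tool_rot: [-3.141, 0.0, 1.505]
force: [-0.6, 0.1, -0.3]
width: 4.2
gripper_force: 58.5
```

Emit:
step_arm(
  series=[
    [[0, 0, 0, 0, 0, 0.01, 1], [0, 0, 0, 0, 0, 0.01, 1], [0, 0, 0, 0, 0, 0.007, 1], [0, 0, 0, 0, 0, 0, 1]],
  ],
)

```text
clock: 12.25
eef_pos: [429.5, 142.2, 59.0]
tool_rot: [3.142, -0.0, 1.505]
force: [0.2, 0.3, 1.9]
width: 4.2
gripper_force: 58.5
```

Emit:
step_arm(
  series=[
    [[0, 0, 0, 0, 0, 0.007, 1], [0, 0, 0, 0, 0, 0.004, 1], [0, 0, 0, 0, 0, 0, 1]],
  ],
)

```text
clock: 12.55
eef_pos: [429.6, 142.2, 58.9]
tool_rot: [3.141, -0.002, 1.504]
force: [-3.1, -1.0, 22.7]
width: 4.8
gripper_force: 62.3
```

Emit:
step_arm(
  series=[
    [[0, 0, 0, 0, 0, -0.011, 1], [0, 0, 0, 0, 0, 0, 0.9], [0, 0, 0, 0, 0, 0, 0.8], [0, 0, 0, 0, 0, 0, 0.55], [0, 0, 0, 0, 0, 0, 0.55], [0, 0, 0, 0, 0, 0, 0.55], [0, 0, 0, 0, 0, 0, 0.55]],
  ],
)

```text
clock: 13.25
eef_pos: [429.4, 142.2, 58.8]
tool_rot: [-3.141, 0.0, 1.505]
force: [-1.2, -1.7, 0.8]
width: 37.9
gripper_force: 0.0
```

```bash
python3 two.py a5.png 190,175 205,235; python3 -c "
from h import *
st=ctrl.read_state();print(st['eef_pos'],st['tool_rot'],st['force'],st['clock'],st['width'])"
```

```text
[429.46705326 142.1584262   58.87425581] [-3.14147874e+00  8.29167772e-05  1.50469661e+00] [-0.10242981  0.28709516  0.44709676] 13.35 38.3780668450767
```

View pics/a5.png

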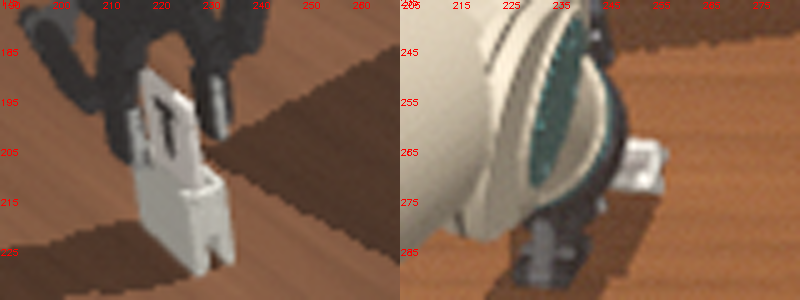

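Emit:
step_arm(
  series=[
    [[0, 0, 0, 0, 0, 0.04, 0.55], [0, 0, 0, 0, 0, 0.04, 0.55], [0, 0, 0, 0, 0, 0.04, 0.55], [0, 0, 0, 0, 0, 0.04, 0.55], [0, 0, 0, 0, 0, 0.02, 0.55], [0, 0, 0, 0, 0, 0.02, 0.55], [0, 0, 0, 0, 0, 0, 0.66], [0, 0, 0, 0, 0, 0, 0.7]],
  ],
)

```text
clock: 14.15
eef_pos: [429.5, 142.2, 28.9]
tool_rot: [3.142, 0.0, 1.505]
force: [0.3, -0.1, 0.2]
width: 25.6
gripper_force: 0.0
```

Emit:
step_arm(
  series=[
    [[0, 0, 0, 0, 0, 0, 0.71], [0, 0, 0, 0, 0, 0, 0.73], [0, 0, 0, 0, 0, 0, 0.75], [0, 0, 0, 0, 0, 0, 0.8], [0, 0, 0, 0, 0, 0, 1], [0, 0, 0, 0, 0, 0, 1], [0, 0, 0, 0, 0, 0, 1]],
  ],
)

```text
clock: 14.85
eef_pos: [429.7, 142.2, 29.3]
tool_rot: [3.141, -0.0, 1.505]
force: [-0.3, -0.3, 6.0]
width: 20.8
gripper_force: 58.8
```

Emit:
step_arm(
  series=[
    [[0, 0, 0, 0, 0, -0.02, 1], [0, 0, 0, 0, 0, -0.04, 1], [0, 0, 0, 0, 0, -0.06, 1], [0, 0, -0.039, 0, 0, -0.08, 1], [0, 0, -0.039, 0, 0, -0.1, 1], [0, 0, -0.039, 0, 0, -0.12, 1], [0, 0, -0.039, 0, 0, -0.12, 1], [0, 0, -0.039, 0, 0, -0.12, 1], [0, 0, -0.037, 0, 0, -0.12, 1], [0, 0, 0, 0, 0, -0.12, 1], [0, 0, 0, 0, 0, -0.12, 1], [0, 0, 0, 0, 0, -0.05, 1]],
  ],
)

```text
clock: 16.05
eef_pos: [429.9, 142.3, 191.2]
tool_rot: [3.139, -0.001, 1.687]
force: [-0.2, -0.8, -1.8]
width: 20.6
gripper_force: 58.9
```

Emit:
step_arm(
  series=[
    [[0, 0, 0, -0.03, 0.07, 0, 1], [0, 0, 0, -0.06, 0.14, 0, 1], [0, 0, 0, -0.06, 0.14, 0, 1], [0, 0, 0, -0.06, 0.14, 0, 1], [0, 0, 0, -0.06, 0.14, 0, 1], [0, 0, 0, -0.06, 0.14, 0, 1], [0, 0, 0, -0.06, 0.14, 0, 1], [0, 0, 0, -0.06, 0.14, 0, 1], [0, 0, 0, -0.03, 0.07, 0, 1], [0, 0, 0, 0, 0, 0, 1], [0, 0, 0, 0, 0, 0, 1]],
  ],
)

```text
clock: 17.15
eef_pos: [603.5, 90.2, 188.6]
tool_rot: [-3.139, -0.0, 1.687]
force: [-0.4, 0.4, -1.7]
width: 20.9
gripper_force: 58.9
```

```bash
python3 - <<'E'
from h import *
s=cam('side','s9.png');t=cam('top','t9.png')
S=s['img'][110:190,250:330];T=t['img'][120:200,215:295]
cv2.imwrite('pics/a6.png',np.hstack([cv2.resize(a,(400,400),interpolation=cv2.INTER_CUBIC) for a in (S,T)])[:,:,::-1])
st=ctrl.read_state();print(st['eef_pos'],st['tool_rot'],st['force'],st['clock'],st['width'])
E
```

```text
[603.38992418  90.71354038 189.0623622 ] [-3.13978561e+00 -7.04800029e-04  1.68758982e+00] [ 0.33708646  0.48673416 -0.17142063] 17.25 20.46202858127925
```

View pics/a6.png

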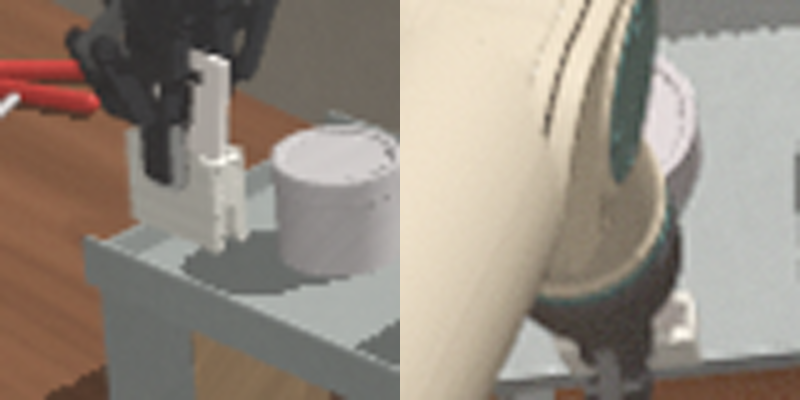

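```bash
python3 - <<'E'
from h import *
import pickle
C=pickle.load(open('cal.pkl','rb'));s,t=C['s'],C['t'];a=.116
y=np.array([np.cos(a),np.sin(a),0]);x=np.array([-np.sin(a),np.cos(a),0]);c=np.array([603.4,90.6,0])
f=lambda cam,c,X,Y,Z:np.array(proj(cam,c+X*y+Y*x+[0,0,Z]))
O=lambda u,v:np.array([250+u/5-.5,110+v/5-.5]);OT=lambda u,v:np.array([215+u/5-.5,120+v/5-.5])
for l,u in (((-11,-31,159.7),(218,250)),((11,-31,159.7),(245,238)),((-11,31,159.7),(130,210)),((11,-31,209.7),(243,148))): print('H side',(f(s,c,*l)-O(*u)).round(1))
for l,u in (((11,-31,209.7),(290,290)),((-11,-31,209.7),(296,350))): print('H top',(f(t,c,*l)-OT(*u)).round(1))
Lm=np.array([621.2,-52,0])
for Y,u in ((230,O(85,237)),(130,None)):
    p=f(s,Lm,-2,Y,128);print('L side',p.round(1),u)
A,B=O(85,237),O(400,358);p=f(s,Lm,-2,143,128);v=A[1]+(p[0]-A[0])*(B-A)[1]/(B-A)[0];print('L side row at col',p,v,p[1]-v)
p=f(t,Lm,-2,143,128);v=196.3+(p[0]-229.1)*(177.9-196.3)/(416-229.1);print('L top',p,p[1]-v)
for k in ((10,0,0),(0,10,0),(0,0,10)): print(k,(f(s,c,k[0],k[1],150+k[2])-f(s,c,0,0,150)).round(1),(f(t,c,k[0],k[1],150+k[2])-f(t,c,0,0,150)).round(1))
# tin via detection
for n in 'st':
    p=cam({'s':'side','t':'top'}[n]);r=ctrl.recognise(p,'tin_mid');print([(q['centre'],q['score']) for q in r[:1]],proj(p,Lm+115*y+143*x+[0,0,129]))
E
```

```text
H side [-0.   1.2]
H side [0.6 0.4]
H side [0.7 2. ]
H side [0.1 0.9]
H top [-0.2 -0.5]
H top [-0.6 -3.1]
L side [265.5 156.6] [266.5 156.9]
L side [291.7 168. ] None
L side row at col [288.15024788 166.43101734] 165.21644442278694 1.2145729126904143
L top [263.46848323 191.66373916] -1.2527397537974139
(10, 0, 0) [ 2.7 -1.4] [-0.3 -4.1]
(0, 10, 0) [-2.7 -1.1] [-4.2  0.4]
(0, 0, 10) [-0.2 -3.4] [-0.5 -1. ]
[] [np.float64(317.9012772148644), np.float64(150.38764447247127)]
[([270.1, 145.0], 0.66)] [np.float64(260.0920646023456), np.float64(145.67820245671177)]
```

Emit:
step_arm(
  series=[
    [[0, 0, 0, 0, 0.007, 0.04, 1], [0, 0, 0, 0, 0, 0.04, 1], [0, 0, 0, 0, 0, 0.04, 1], [0, 0, 0, 0, 0, 0.04, 1], [0, 0, 0, 0, 0, 0.025, 1], [0, 0, 0, 0, 0, 0.013, 1], [0, 0, 0, 0, 0, 0.013, 1], [0, 0, 0, 0, 0, 0, 1]],
  ],
)

```text
clock: 18.25
eef_pos: [605.7, 90.3, 157.6]
tool_rot: [-3.141, -0.0, 1.687]
force: [-0.0, -0.2, -1.7]
width: 20.9
gripper_force: 58.9
```

Emit:
step_arm(
  series=[
    [[0, 0, 0, 0, 0, 0.013, 1], [0, 0, 0, 0, 0, 0.013, 1], [0, 0, 0, 0, 0, 0, 1]],
  ],
)

```text
clock: 18.55
eef_pos: [605.6, 90.3, 153.7]
tool_rot: [-3.141, -0.0, 1.687]
force: [0.2, -0.6, -1.9]
width: 20.9
gripper_force: 58.9
```

Emit:
step_arm(
  series=[
    [[0, 0, 0, 0, 0, 0.007, 1], [0, 0, 0, 0, 0, 0.007, 1], [0, 0, 0, 0, 0, 0.007, 1], [0, 0, 0, 0, 0, 0, 1]],
  ],
)

```text
clock: 18.95
eef_pos: [605.5, 90.3, 150.6]
tool_rot: [-3.141, -0.0, 1.687]
force: [-0.9, 0.3, -0.8]
width: 21.0
gripper_force: 59.0
```

Emit:
step_arm(
  series=[
    [[0, 0, 0, 0, 0, 0.01, 1], [0, 0, 0, 0, 0, 0.01, 1], [0, 0, 0, 0, 0, 0.01, 1], [0, 0, 0, 0, 0, 0.01, 1], [0, 0, 0, 0, 0, 0, 1]],
  ],
)

```text
clock: 19.45
eef_pos: [604.8, 90.2, 144.1]
tool_rot: [-3.139, -0.0, 1.687]
force: [-3.3, 0.4, -1.9]
width: 20.8
gripper_force: 59.0
```

Emit:
step_arm(
  series=[
    [[0, 0, 0, 0, 0, 0.01, 1], [0, 0, 0, 0, 0, 0.01, 1], [0, 0, 0, 0, 0, 0.01, 1], [0, 0, 0, 0, 0, 0, 1]],
  ],
)

```text
clock: 19.85
eef_pos: [604.8, 90.1, 139.8]
tool_rot: [-3.14, -0.0, 1.687]
force: [-5.9, -0.2, -1.3]
width: 21.0
gripper_force: 59.1
```

Emit:
step_arm(
  series=[
    [[0, 0, 0, 0, -0.005, 0.007, 1], [0, 0, 0, 0, 0, 0.007, 1], [0, 0, 0, 0, 0, 0.007, 1], [0, 0, 0, 0, 0, 0, 1]],
  ],
)

```text
clock: 20.25
eef_pos: [604.8, 90.1, 136.9]
tool_rot: [-3.141, 0.0, 1.687]
force: [-4.8, -0.9, -0.5]
width: 20.9
gripper_force: 59.3
```

Emit:
step_arm(
  series=[
    [[0, 0, 0, 0, -0.005, 0.005, 1], [0, 0, 0, 0, 0, 0.005, 1], [0, 0, 0, 0, 0, 0, 1], [0, 0, 0, 0, 0, 0, 1]],
  ],
)

```text
clock: 20.65
eef_pos: [604.7, 90.1, 135.6]
tool_rot: [3.141, 0.0, 1.687]
force: [-2.5, -1.0, -1.0]
width: 20.7
gripper_force: 59.1
```

Emit:
step_arm(
  series=[
    [[0, 0, 0, 0, -0.003, 0.005, 1], [0, 0, 0, 0, 0, 0.003, 1], [0, 0, 0, 0, 0, 0, 1], [0, 0, 0, 0, 0, 0, 1]],
  ],
)

```text
clock: 21.05
eef_pos: [604.7, 90.1, 135.3]
tool_rot: [3.14, -0.0, 1.687]
force: [-2.9, 0.6, 5.2]
width: 21.0
gripper_force: 60.0
```

Emit:
step_arm(
  series=[
    [[0, 0, 0, 0, -0.002, 0.003, 1], [0, 0, 0, 0, 0, 0, 1], [0, 0, 0, 0, 0, 0, 1]],
  ],
)

```text
clock: 21.35
eef_pos: [604.7, 90.1, 135.2]
tool_rot: [3.139, -0.0, 1.687]
force: [-4.0, 0.1, 7.6]
width: 20.7
gripper_force: 60.3
```

Emit:
step_arm(
  series=[
    [[0, 0, 0, 0, 0, 0.002, 1], [0, 0, 0, 0, 0, 0, 1], [0, 0, 0, 0, 0, 0, 1], [0, 0, 0, 0, 0, 0, 1]],
  ],
)

```text
clock: 21.75
eef_pos: [604.7, 90.2, 135.2]
tool_rot: [3.139, -0.001, 1.687]
force: [-3.6, -0.1, 9.1]
width: 21.0
gripper_force: 60.5
```

```bash
python3 - <<'E'
from h import *
s=cam('side');st=ctrl.read_state();print(st['eef_pos'],st['force'],st['clock'],st['width'])
for n in ('holder_mid','plate_mid','tin_mid'): print(n,[(np.round(r['centre']).tolist(),round(r['score'],2)) for r in ctrl.recognise(s,n)])
c=np.array([604.7,90.1,131]);print(proj(s,c),proj(s,c+[0,0,38]))
E
```

```text
[604.70190792  90.1414251  135.23863423] [-4.3615913  -0.07656861  9.69621492] 21.8 20.6442954942793
holder_mid [([289.0, 164.0], 0.85)]
plate_mid [([338.0, 320.0], 0.8), ([298.0, 266.0], 0.72), ([292.0, 151.0], 0.56)]
tin_mid [([319.0, 149.0], 0.61), ([406.0, 186.0], 0.52)]
[np.float64(288.6246529223294), np.float64(165.1313035812136)] [np.float64(287.8281665198343), np.float64(152.22629860884564)]
```

```bash
python3 -c "
from cell import ctrl
print(ctrl.finish_job())"
```

```text
the job is handed in; nothing more can be done
None
```

I handed the job in at about 22 s. The wide plate is at the bottom of the holder pocket, and the holder is fully home on the lip in front of the tin. It is still gripped and pressed down with about 10 N; I read these from the measured heights, forces and network detections, as my last viewed picture was before the final descent.

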